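# Lids onto the cast-iron kettles

### The arm

A 6-joint arm with a two-finger parallel gripper is mounted at the origin on the work surface. World frame = base frame: x ahead of the robot, y to its left, z up, the work surface at z = 0. Lengths are in m, angles in rad, forces in N, time in s.
With the tool pointing down it reaches from about 0.325 to 0.925 m from the base axis. Payload 3.1 kg.
Tool frame: the origin (TCP) lies at the very end of the fingers, on their centre line; the grasp point (between the pads) lies r.grip_depth behind it (r.grip_depth is the distance from the TCP to the grasp point, in m); z points along the fingers, y is the direction in which the jaws open and shut (so a half turn about z gives the same grasp; the last joint's range is limited). The gripper opens to 85 mm and grips with 20 to 120 N. Pads are 22 mm wide; open, the fingers measure 114 mm over their backs; the gripper's body (76 mm by 85 mm) begins 54 mm behind the grasp point. The pads swing forward as they close: fully open they stand 13 mm farther back than shut.
Start: joints at [1.108, 0.217, 1.613, -0, 1.311, -0.112], TCP at [0.215, 0.587, 0.231] pointing down, gripper open.
Joint ranges: [-2.75, 2.75], [-0.78, 2.1], [0.31, 2.55], [-1.13, 4.27], [0.13, 2.63], [-2.58, 2.58]. Speed limits (rad/s): [2.79, 2.79, 3.14, 3.14, 3.14, 3.14].

### API

Orientations are given as a unit quaternion [w, x, y, z].
In Python, from rig import r gives the robot as it stands. Calls block until the motion is done:
- r.movep(position, orientation): joint-space move of the TCP to a pose.
- r.move_l(position, orientation=None, feed=0.15): straight line of the TCP; orientation=None keeps the orientation; feed is the mean speed in m/s.
- r.movej(angles): joint-space move.
- r.grip(opening): finger opening in m; the grip force is fixed at half the most; returns when the fingers have stopped.
- r.sleep(seconds).
- r.inverse_kinematics(position, orientation): joint angles nearest the present ones, or None.
- r.capture(name): name is "scene" or "side" or "wrist"; returns the picture (420x560x3 uint8, red, green, blue); there is no depth.
- r.get_calibration(name): a dict with "K" (3x3 intrinsics, pixels), "k1" (the pictures are not rectified: a ray, as slopes to the right and down, at radius r is drawn at 1 + k1 r^2 times it, then the intrinsics apply), "position" and "attitude" of the camera in the world. Camera axes: x right, y up, looking along -z (the intrinsics and any distortion apply to the point x, -y, -z); pixel columns grow to the right and rows downward; lengths in m; the calibration is good to about 2 mm. A picture is of the moment at which its call begins: read the wrist's pose just before it. get_calibration takes no time and is no camera call; for the wrist camera it gives the pose at the moment of the call.
A pose or a line that the arm cannot do raises r.Unreachable and nothing moves.
- r.job_done(): hands the job in, once; it reports no verdict.
Readings, each from a call of its own:
- r.get_time(): time.
- r.get_joint_positions(): joint angles.
- r.get_qvel(): joint speeds.
- r.get_joint_torque(): joint torques, N m.
- r.get_ee_pos(): TCP position.
- r.get_orientation(): TCP orientation.
- r.get_wrist_force(): force on the tool from outside, world axes, zero at the start.
- r.get_wrist_torque(): the same for the moment, N m.
- r.get_gripper_width(): finger opening in m.
Only numpy, scipy, OpenCV 4.12 (cv2) and the standard library are available. Lean on these libraries where they do the work, as an engineer would, in place of code of your own. Each camera call takes 0.05 s, during which the arm holds its last target. There are 200 camera calls.

### The job

Put each of the four cast-iron lids on the kettle whose mouth it fits in size and shape, so that every lid lies flat and fully home on the rim, and let go of it. Set the lids down, do not drop or toss them; leave the kettles standing where they are, and do not disturb the rubbing stone or the tin of sticks.

Things in the scene. Friction and masses are not known exactly. Their poses are not given: they have to be found in the camera images.
- kettle_small: Small round dark grey cast-iron kettle, loose, 0.8 kg, on the bench. Round body 100 mm across with a sloping shoulder, 70 mm high, hollow; round mouth 44 mm across in the middle of the top, its rim 6 mm wide, 70 mm above the origin. Spout to its +x, 82 mm from the axis, lower than the rim. Origin: centre of the underside; z up. Takes lid_small.
- kettle_medium: Medium round dark grey cast-iron kettle, loose, 1.1 kg, on the bench. Round body 120 mm across with a sloping shoulder, 74 mm high, hollow; round mouth 66 mm across in the middle of the top, its rim 6 mm wide, 74 mm above the origin. Spout to its +x, 92 mm from the axis, lower than the rim. Origin: centre of the underside; z up. Takes lid_medium.
- kettle_large: Large round dark grey cast-iron kettle, loose, 1.4 kg, on the bench. Round body 136 mm across with a sloping shoulder, 78 mm high, hollow; round mouth 90 mm across in the middle of the top, its rim 6 mm wide, 78 mm above the origin. Spout to its +x, 100 mm from the axis, lower than the rim. Origin: centre of the underside; z up. Takes lid_large.
- kettle_square: Square dark grey cast-iron kettle, loose, 1.2 kg, on the bench. Square, flat-topped body 108 x 108 mm, 74 mm high, hollow; square mouth 56 x 56 mm, sides parallel to its x and y axes, in the middle of the top, its rim flush with the top, 74 mm above the origin. Spout to its +x, 86 mm from the axis, lower than the rim. Origin: centre of the underside; z up. Takes lid_square.
- lid_small: Small round grey cast-iron lid, 0.13 kg +-30 %, right way up. Plug 34 mm across, 10 mm high, foot tapered to 26; on it a flange 62 mm across, 6 mm thick; on it a round knob to grip, 20 mm wide, z 16 to 42 mm. Origin: centre of the underside; z up. For kettle_small: 5 mm play all round; seated, flange on rim, its origin is 60 mm above the kettle's.
- lid_medium: Medium round grey cast-iron lid, 0.24 kg +-30 %, right way up. Plug 56 mm across, 10 mm high, foot tapered to 48; on it a flange 84 mm across, 6 mm thick; on it a round knob to grip, 20 mm wide, z 16 to 42 mm. Origin: centre of the underside; z up. For kettle_medium: 5 mm play all round; seated, flange on rim, its origin is 64 mm above the kettle's.
- lid_large: Large round grey cast-iron lid, 0.4 kg +-30 %, right way up. Plug 80 mm across, 10 mm high, foot tapered to 72; on it a flange 108 mm across, 6 mm thick; on it a round knob to grip, 20 mm wide, z 16 to 42 mm. Origin: centre of the underside; z up. For kettle_large: 5 mm play all round; seated, flange on rim, its origin is 68 mm above the kettle's.
- lid_square: Square grey cast-iron lid, 0.26 kg +-30 %, right way up. Plug 46 mm square, 10 mm high, foot rounded to 38; on it a flange 74 mm square, 6 mm thick; on it a square knob to grip, 20 mm wide, z 16 to 42 mm. Origin: centre of the underside; z up. For kettle_square: 5 mm play all round; seated, flange on rim, its origin is 64 mm above the kettle's. Sides and knob along x, y; set parallel to the mouth.
- stone: Reddish-brown rubbing stone, a block 60 x 36 x 26 mm lying flat at the far left or right, beyond the kettles. A bystander, to be left alone. Origin: centre of its underside; long axis x.
- tin: Open steel tin 68 mm across and 85 mm high with wooden sticks standing in it to 145 mm, at the far left or right, beyond the kettles. A bystander, to be left alone. Origin: centre of the underside.

How it is judged:
By the outcome, as a careful person would: the job done as asked, in the order asked, and still so for the second after the job is handed in, with the robot touching nothing.
It also fails if it takes over 104 s, if anything falls off the work surface, if the arm or the gripper's body presses on something with over 40 N, if the wrist force passes 120 N, or if a joint passes its speed limit or range.

## Working session

There is one attempt and no reset: what is moved stays moved. The work goes in short steps, each a Python script; the robot and the scene stay as the last script left them, time stands still between calls to the robot, and variables do not carry over. Pictures are saved under pics/ and viewed, about 12 in all and at most 16, crops included, and the job is handed in when it is done.

```bash
ls; mkdir -p pics; python3 - <<'E'
from rig import r
import cv2
for n in("scene","side","wrist"):
    c=r.get_calibration(n);print(n,c)
    cv2.imwrite(f"pics/{n}0.png",r.capture(n)[:,:,::-1])
print(r.grip_depth,r.get_time(),r.get_orientation(),r.get_ee_pos())
E
```

```text
pics
scene {'K': array([[380.18852284,   0.        , 285.27729591],
       [  0.        , 380.18852284, 208.0853663 ],
       [  0.        ,   0.        ,   1.        ]]), 'k1': -0.08648134426508573, 'position': array([ 1.02104892, -0.17450403,  0.87474397]), 'attitude': array([0.79257083, 0.21623946, 0.14168139, 0.55226656])}
side {'K': array([[449.85469471,   0.        , 271.2599048 ],
       [  0.        , 449.85469471, 211.92955356],
       [  0.        ,   0.        ,   1.        ]]), 'k1': -0.08501037266916012, 'position': array([0.47993659, 0.77351304, 0.80844198]), 'attitude': array([-0.04464329, -0.01844813,  0.39070524,  0.91924755])}
wrist {'K': array([[324.42021578,   0.        , 282.77456393],
       [  0.        , 324.42021578, 213.16586679],
       [  0.        ,   0.        ,   1.        ]]), 'k1': -0.07760417287799008, 'position': array([0.14536266, 0.61159823, 0.37383096]), 'attitude': array([ 0.81111955, -0.11874747, -0.08164616,  0.56684921])}
0.0187 0.15 [-2.75221845e-04  1.74504225e-01  9.84655961e-01 -9.15292800e-04] [0.21447394 0.58637501 0.23022355]
```

View pics/scene0.png

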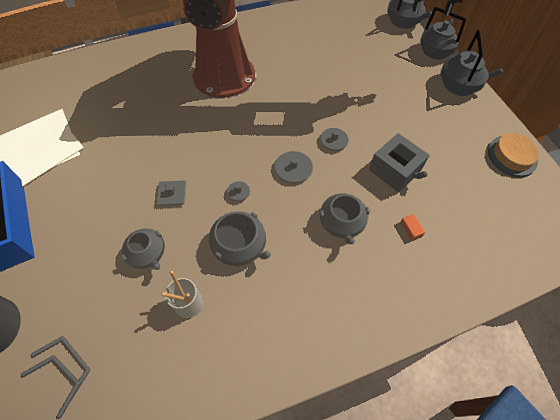

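View pics/side0.png

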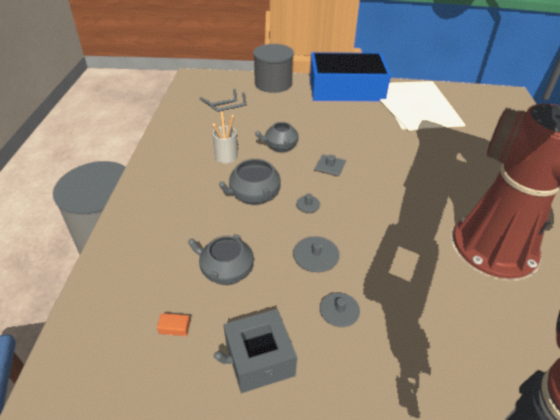

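The scene view shows the lids in the near row: square (171,194), small (237,191), large (293,168) and medium (333,140). The kettles are small (143,248), large (237,237), medium (345,214) and square (400,160). The stone is at (413,227) and the tin at (183,297). The side view agrees. Next I'll localise the objects by fitting model outlines in both fixed cameras.

```bash
cat > h.py <<'E'
import numpy as np,cv2
from scipy.spatial.transform import Rotation as R
def cam(c):
    w,x,y,z=c["attitude"];M=R.from_quat([x,y,z,w]).as_matrix()
    return c["K"],c["k1"],np.array(c["position"]),M
def proj(c,P):
    K,k,p,M=cam(c);q=(np.atleast_2d(P)-p)@M
    s=np.c_[q[:,0]/-q[:,2],-q[:,1]/-q[:,2]]
    s=s*(1+k*(s**2).sum(1,keepdims=True))
    return s*K[0,0]+K[:2,2]
def ray(c,uv,z):
    K,k,p,M=cam(c);d=(np.array(uv,float)-K[:2,2])/K[0,0];s=d.copy()
    for _ in range(20): s=d/(1+k*(s@s))
    v=M@np.array([s[0],-s[1],-1]);return (p+v*(z-p[2])/v[2])[:2]
t=np.linspace(0,2*np.pi,72,endpoint=False)
def circ(rad,z): return np.c_[rad*np.cos(t),rad*np.sin(t),0*t+z]
def sq(a,z):
    e=np.linspace(-a/2,a/2,18,endpoint=False);h=a/2+0*e
    return np.c_[np.r_[e,h,-e,-h],np.r_[-h,e,h,-e],np.full(72,z)]
# outline curves per object (object frame)
OUT={"lid_small":[circ(.031,.016),circ(.010,.042)],"lid_medium":[circ(.042,.016),circ(.010,.042)],"lid_large":[circ(.054,.016),circ(.010,.042)],
"lid_square":[sq(.074,.016),sq(.020,.042)],
"kettle_small":[circ(.022,.070),circ(.028,.070)],"kettle_medium":[circ(.033,.074),circ(.039,.074)],"kettle_large":[circ(.045,.078),circ(.051,.078)],
"kettle_square":[sq(.056,.074),sq(.108,.074)]}
def place(C,x,y,a=0):
    c,s=np.cos(a),np.sin(a);return C@np.array([[c,s,0],[-s,c,0],[0,0,1]])+[x,y,0]
E
python3 - <<'E'
from rig import r
from h import *
sc,sd=r.get_calibration("scene"),r.get_calibration("side")
for n,a,b,z in [("lid_square",(169,188),(331,158),.042),("lid_small",(238,186),(308,199),.042),("lid_large",(293,162),(317,246),.042),("lid_medium",(333,134),(341,300),.042),
("kettle_small",(142,241),(282,127),.07),("kettle_large",(237,231),(255,175),.078),("kettle_medium",(346,208),(227,249),.074),("kettle_square",(402,153),(261,340),.074),("stone",(413,224),(173,320),.026),("tin",(184,284),(225,131),.085)]:
    print(n,ray(sc,a,z).round(4),ray(sd,b,z).round(4))
E
```

```text
lid_square [ 0.4146 -0.2602] [ 0.4098 -0.2519]
lid_small [ 0.4708 -0.0883] [ 0.4679 -0.074 ]
lid_large [0.4471 0.075 ] [0.4414 0.0833]
lid_medium [0.3926 0.2191] [0.3885 0.2271]
kettle_small [ 0.5591 -0.3481] [ 0.5564 -0.3518]
kettle_large [ 0.6141 -0.1308] [ 0.6069 -0.1122]
kettle_medium [0.6433 0.1372] [0.6371 0.1398]
kettle_square [0.5398 0.3536] [0.5389 0.3523]
stone [0.7227 0.2983] [0.7247 0.298 ]
tin [ 0.7011 -0.2766] [ 0.7156 -0.2927]
```

```bash
python3 - <<'E'
from rig import r
from h import *
import pickle
D=[]
for n in("scene","side"): D.append((r.get_calibration(n),r.capture(n)))
for i,(x,y) in enumerate([(.5,.24),(.53,0.),(.5,-.26)]):
    r.movep([x,y,.30],[0,0,1,0]);r.sleep(.25)
    c=r.get_calibration("wrist");D.append((c,r.capture("wrist")))
    print(r.get_joint_positions().round(2),c["position"],r.get_time())
pickle.dump(D,open("D.pkl","wb"))
im=np.hstack([cv2.resize(d[1],(400,300)) for d in D[2:4]])
im=np.vstack([im,np.hstack([cv2.resize(D[4][1],(400,300)),cv2.resize(D[0][1],(400,300))])])
cv2.imwrite("pics/w1.png",im[:,:,::-1])
E
```

```text
[ 0.32  0.02  1.7   0.    1.42 -1.25] [0.42608345 0.24061552 0.44357528] 2.2167
[-0.13 -0.04  1.76  0.    1.42 -1.7 ] [0.45640124 0.00111703 0.4437283 ] 3.475
[-0.6   0.04  1.68  0.    1.42 -2.17] [ 0.42682255 -0.25886768  0.44382294] 4.8
```

View pics/w1.png

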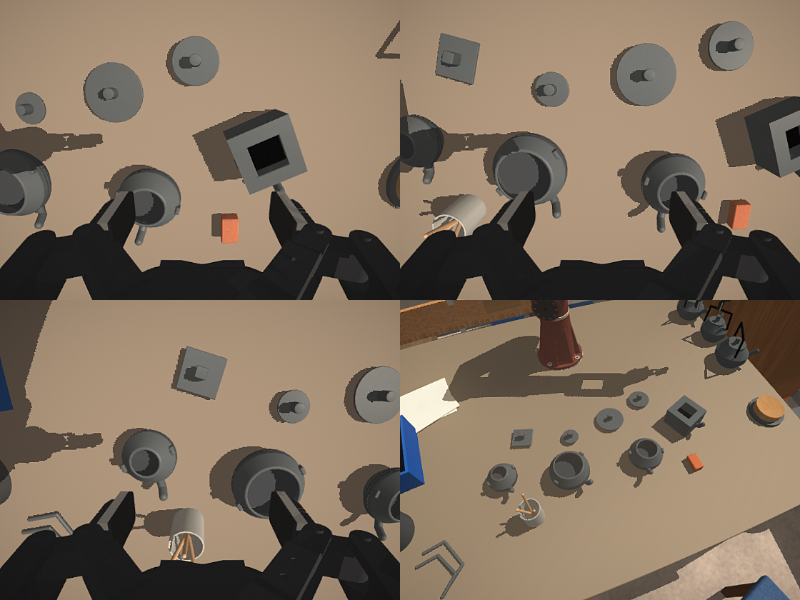

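```bash
cat > fit.py <<'E'
from h import *
import pickle
from scipy.ndimage import map_coordinates
from scipy.optimize import differential_evolution,minimize
D=pickle.load(open("D.pkl","rb"))
I={"lid_square":(.412,-.256),"lid_small":(.469,-.08),"lid_large":(.444,.08),"lid_medium":(.39,.223),"kettle_small":(.557,-.35),"kettle_large":(.61,-.122),"kettle_medium":(.64,.138),"kettle_square":(.54,.353)}
def edges(im,sat):
    im=im.astype(np.float32)
    g=cv2.cvtColor(im,cv2.COLOR_RGB2GRAY) if not sat else 200*(im.max(2)-im.min(2))/(im.max(2)+10)
    g=cv2.GaussianBlur(g,(0,0),1.2)
    return cv2.Sobel(g,cv2.CV_32F,1,0),cv2.Sobel(g,cv2.CV_32F,0,1)
E1=[[edges(d[1],s) for s in(0,1)] for d in D]
def score(p,n,vs):
    a=p[2] if len(p)>2 else 0;S=0
    C=OUT[n][:1] if (n[:3]=="lid" or n!="kettle_square") else OUT[n]
    for c0 in C:
        for v in vs:
            uv=proj(D[v][0],place(c0,p[0],p[1],a))
            tg=np.roll(uv,-1,0)-np.roll(uv,1,0);tg/=np.linalg.norm(tg,axis=1)[:,None]+1e-9
            gx,gy=E1[v][n[:3]=="lid"]
            X=map_coordinates(gx,uv[:,::-1].T,order=1);Y=map_coordinates(gy,uv[:,::-1].T,order=1)
            S-=np.minimum(np.abs(-X*tg[:,1]+Y*tg[:,0]),120).mean()
    return S
# views where clear of gripper and whole
V={"lid_square":[4,3],"lid_small":[3,4],"lid_large":[2,3],"lid_medium":[2,3],"kettle_small":[4],"kettle_large":[4,3],"kettle_medium":[2,3],"kettle_square":[2]}
res={}
for n,(x,y) in I.items():
    b=[(x-.02,x+.02),(y-.02,y+.02)]+([(-np.pi/4,np.pi/4)] if "square" in n else [])
    for vs in (V[n],[0],[1],V[n]+[0,1]):
        o=differential_evolution(score,b,args=(n,vs),seed=1,popsize=25,tol=1e-6)
        print(n,vs,o.x.round(4),round(o.fun/len(vs),1))
    res[n]=o.x
pickle.dump(res,open("res.pkl","wb"))
Z=[]
for v in (2,3,4,0):
    im=cv2.resize(D[v][1],None,fx=2,fy=2)
    for n,p in res.items():
        for c in OUT[n]:
            uv=2*proj(D[v][0],place(c,p[0],p[1],p[2] if len(p)>2 else 0))+.5
            cv2.polylines(im,[np.round(uv).astype(int)],True,(255,255,0),1)
    Z.append(im)
pickle.dump(Z,open("Z.pkl","wb"))
A=np.hstack([Z[2][40:400,150:550],Z[1][20:380,520:920]]);
cv2.imwrite("pics/f1.png",A[:,:,::-1])
z=cv2.resize(Z[3][200:560,200:900],(800,411))
cv2.imwrite("pics/f2.png",z[:,:,::-1])
B=np.vstack([cv2.resize(Z[0][20:560],(600,290)),cv2.resize(Z[2][20:560],(600,290))]);cv2.imwrite("pics/f3.png",B[:,:,::-1])
E
python3 fit.py
```

```text
lid_square [4, 3] [ 0.409  -0.2601 -0.2903] -102.2
lid_square [0] [ 0.4102 -0.2608 -0.2897] -100.0
lid_square [1] [ 0.4105 -0.2551 -0.2898] -84.8
lid_square [4, 3, 0, 1] [ 0.4091 -0.2601 -0.2886] -94.6
lid_small [3, 4] [ 0.4659 -0.0895] -99.8
lid_small [0] [ 0.4675 -0.0902] -99.7
lid_small [1] [ 0.4673 -0.0852] -89.1
lid_small [3, 4, 0, 1] [ 0.4661 -0.0894] -93.3
lid_large [2, 3] [0.441  0.0797] -102.5
lid_large [0] [0.4425 0.0783] -102.4
lid_large [1] [0.4423 0.0825] -95.4
lid_large [2, 3, 0, 1] [0.4412 0.0798] -96.7
lid_medium [2, 3] [0.3877 0.2285] -98.1
lid_medium [0] [0.3894 0.227 ] -104.3
lid_medium [1] [0.3892 0.2309] -96.3
lid_medium [2, 3, 0, 1] [0.3879 0.2286] -95.3
kettle_small [4] [ 0.5578 -0.3558] -73.8
kettle_small [0] [ 0.5564 -0.3553] -74.2
kettle_small [1] [ 0.558  -0.3554] -103.1
kettle_small [4, 0, 1] [ 0.5577 -0.3557] -82.9
kettle_large [4, 3] [ 0.6111 -0.1332] -69.4
kettle_large [0] [ 0.6104 -0.1323] -80.8
kettle_large [1] [ 0.612  -0.1324] -84.1
kettle_large [4, 3, 0, 1] [ 0.6111 -0.1331] -75.2
kettle_medium [2, 3] [0.6413 0.1385] -66.3
kettle_medium [0] [0.6411 0.139 ] -87.7
kettle_medium [1] [0.6438 0.1389] -69.7
kettle_medium [2, 3, 0, 1] [0.6415 0.1387] -70.1
kettle_square [2] [0.5426 0.3522 0.4233] -219.0
kettle_square [0] [0.5426 0.3511 0.4158] -222.1
kettle_square [1] [0.5424 0.3533 0.4309] -141.2
kettle_square [2, 0, 1] [0.5426 0.3522 0.4237] -192.5
```

View pics/f2.png

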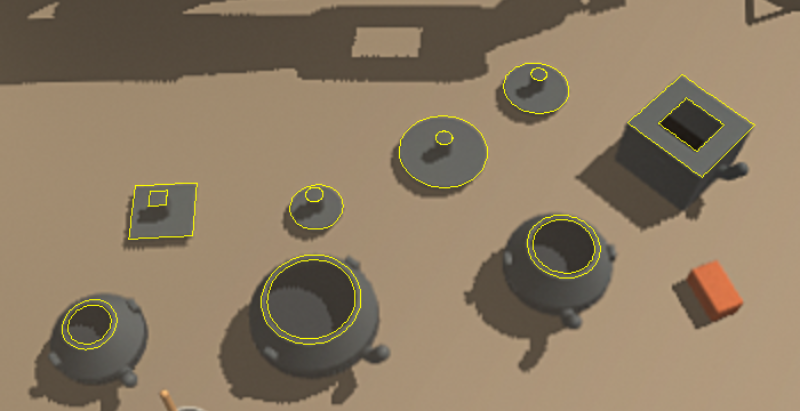

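View pics/f3.png

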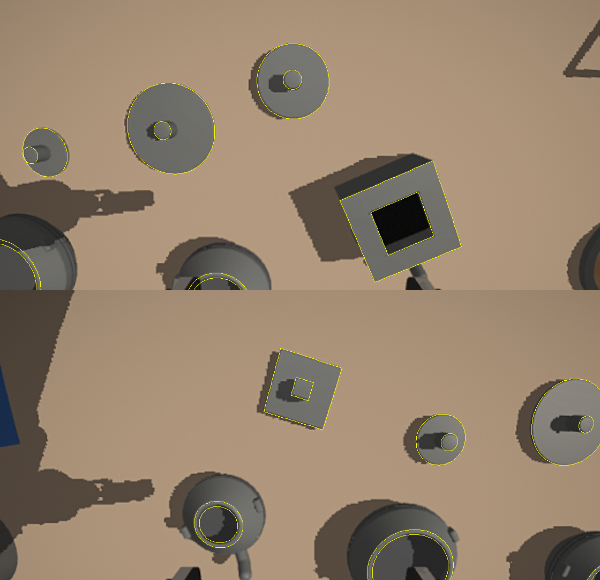

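The overlays match every outline, and the per-camera fits agree to about 1–2 mm for the kettles. For the lids the oblique side camera alone is about 4 mm off, because it sees the lower flange edge. I'll start with the small lid.

```bash
cat > pp.py <<'E'
from rig import r
from h import *
import pickle,sys
res=pickle.load(open("res.pkl","rb"))
SEAT={"small":.060,"medium":.064,"large":.068,"square":.064}
TZ=.018; UP=.175
def q(psi): return [0,float(np.cos(psi/2)),float(np.sin(psi/2)),0]  # tool x at yaw psi, z down
def run(s):
    L,K=res["lid_"+s],res["kettle_"+s]
    a=(L[2] if s=="square" else 0)+np.pi/2; b=(K[2] if s=="square" else 0)+np.pi/2
    r.movep([L[0],L[1],.10],q(a)); r.grip(.05)
    r.move_l([L[0],L[1],TZ],feed=.08); r.grip(.0)
    w=r.get_gripper_width(); r.move_l([L[0],L[1],UP]); r.sleep(.2)
    F0=np.array(r.get_wrist_force()); print(s,"grip",w,"F",F0.round(1))
    if r.get_gripper_width()<.015: print("no grasp");return
    r.movep([K[0],K[1],UP],q(b))
    zs=SEAT[s]+TZ
    r.move_l([K[0],K[1],zs+.014]); r.sleep(.2); F0=np.array(r.get_wrist_force())
    for dz in (.011,.008,.006,.004,.003,.002,.001,0,-.001,-.002):
        r.move_l([K[0],K[1],zs+dz],feed=.03); r.sleep(.08)
        F=np.array(r.get_wrist_force())-F0
        if F[2]>4 or np.hypot(*F[:2])>8: break
    print("stop dz",dz,"F",F.round(1),"ee",(np.array(r.get_ee_pos())-[K[0],K[1],zs]).round(4),r.get_time())
    if dz>.0035: print("HIGH - still holding");return
    r.grip(.05); r.move_l([K[0],K[1],UP],feed=.2); print("t",r.get_time())
if __name__=="__main__":
    for s in sys.argv[1:]: run(s)
E
python3 pp.py small && python3 - <<'E'
from rig import r
import cv2,numpy as np
a=r.capture("scene")[130:330,90:370];b=r.capture("wrist")
cv2.imwrite("pics/s1.png",np.hstack([cv2.resize(a,(420,300)),cv2.resize(b,(380,285+15))])[:,:,::-1])
E
```

```text
small grip 0.017747727024752132 F [-0.1 -0.5 -1.8]
stop dz 0 F [-1.1  0.5  4.2] ee [ 0.0001 -0.0001  0.0006] 14.475
t 15.5167
```

View pics/s1.png

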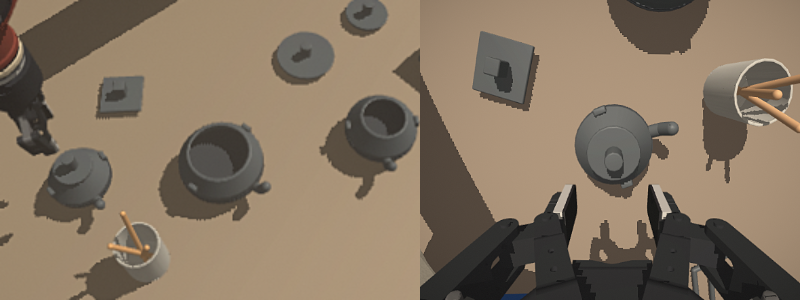

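The small lid stopped at its exact seat height and looks flat on its kettle, at about (614,150) in the right-hand crop. Next come the square, large and medium lids, stopping if anything looks wrong.

```bash
for s in square large medium; do python3 pp.py $s | tee o; grep -qE "HIGH|no grasp" o && break; done; python3 - <<'E'
from rig import r
import cv2,numpy as np
a=r.capture("scene")[100:340,90:450];b=r.capture("side")[90:400,170:400]
cv2.imwrite("pics/s2.png",np.hstack([cv2.resize(a,(480,400)),cv2.resize(b,(297,400))])[:,:,::-1])
E
```

```text
square grip 0.018813838308473628 F [-0.5 -1.  -3.5]
stop dz 0 F [-1.8 -2.   5. ] ee [0.0001 0.0001 0.0008] 25.3583
t 26.3833
large grip 0.018503152802233386 F [-0.4  0.  -5. ]
stop dz 0 F [-3.2  0.9  6.6] ee [ 0.0001 -0.      0.0008] 35.2833
t 36.2833
medium grip 0.01798372223353428 F [-0.5  0.5 -2.4]
stop dz 0 F [-2.9 -0.4  5.6] ee [0.0001 0.     0.0007] 45.65
t 46.675
```

View pics/s2.png

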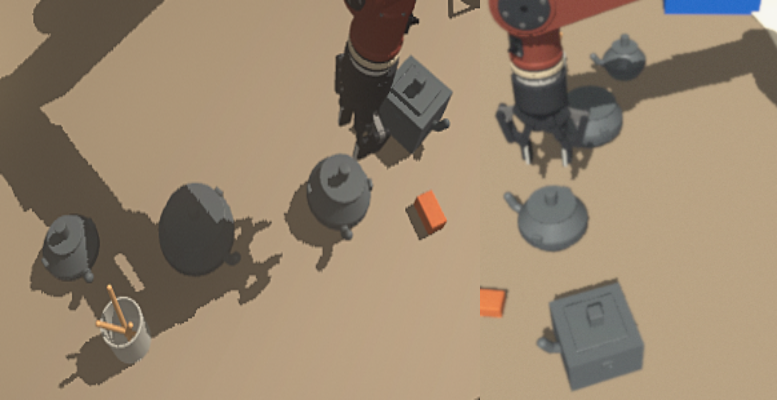

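All four lids stopped at their seat heights. The large one is in the arm's shadow at about (197,230), so I'll back off and check with a clear view and flange outlines overlaid.

```bash
python3 - <<'E'
from rig import r
from h import *
import pickle
from pp import res,SEAT,q
T=[]
def ann(name):
    c=r.get_calibration(name);im=cv2.resize(r.capture(name),None,fx=3,fy=3,interpolation=cv2.INTER_CUBIC)
    out={}
    for s in SEAT:
        k=res["kettle_"+s];a=k[2] if s=="square" else 0
        uv=3*proj(c,place(OUT["lid_"+s][0]+[0,0,SEAT[s]],k[0],k[1],a))+1
        m=uv.mean(0).astype(int); raw=im.copy()
        cv2.polylines(im,[np.round(uv).astype(int)],True,(255,255,0),1)
        p=cv2.copyMakeBorder(im,200,200,200,200,cv2.BORDER_CONSTANT);m=np.clip(m,0,[1680,1260])
        out[s]=cv2.resize(p[m[1]+40:m[1]+360,m[0]+40:m[0]+360],(200,200))
    return out
r.movep([.45,.1,.30],q(np.pi));r.sleep(.3);A=ann("wrist");S2=ann("side")
r.movep([.45,-.2,.30],q(np.pi));r.sleep(.3);B=ann("wrist")
r.movep([.35,.25,.30],q(np.pi/2+.6));r.sleep(.3);S=ann("scene")
rows=[[S[s] for s in SEAT],[S2[s] for s in SEAT],[(A if s in("medium","square") else B)[s] for s in SEAT]]
cv2.imwrite("pics/c.png",np.vstack([np.hstack(x) for x in rows])[:,:,::-1]);print(r.get_time())
E
```

```text
52.1917
```

View pics/c.png

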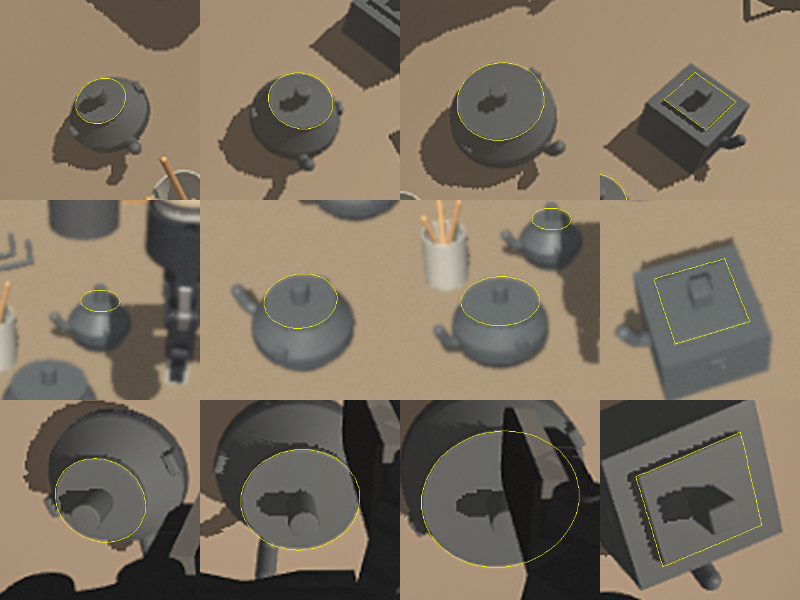

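In both fixed views and the wrist view, all four flanges lie on the outlines predicted for a flat, seated lid. The square lid is parallel to its mouth, and the arm is clear.

```bash
python3 -c "
from rig import r
r.job_done();print(r.get_time())"
```

```text
the job is handed in; nothing more can be done
the job is handed in; nothing more can be done
```

All four lids are on their matching kettles and released, and the job was handed in at about 52 s of the 104 s allowed.

- **Locating:** I fitted the known outlines to the two fixed cameras and three wrist views. The only notable disagreement was the side camera on the lids, which read about 4–5 mm off in y. I relied mainly on the wrist views there, and every grasp and fit went as planned.
- **Placing:** Each lid was lowered in small steps with the wrist force watched. Each stopped within 1 mm of its stated seat height, with 4 to 7 N of contact force, and was then let go.
- **Last checks:** The flanges match the predicted seated outlines in both fixed views and the wrist view, apart from a finger hiding part of the large lid in the wrist view. The square lid is parallel to its mouth. The kettles still matched their original measured positions, and the arm touched nothing.
- **Stone and tin:** I judged these only by eye in the pictures, where they look unmoved. The arm never went near either one at low height.

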